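# Shut and lock the dust extractor's filter cover

## Robot

A 6-joint arm with a two-finger parallel gripper is mounted at the origin on the work surface. World frame = base frame: x ahead of the robot, y to its left, z up, the work surface at z = 0. Lengths are in m, angles in rad, forces in N, time in s.
With the tool pointing down it reaches from about 0.275 to 0.725 m from the base axis. Payload 15.9 kg.
Tool frame: the origin (TCP) lies where the fingers leave the gripper's body, on its centre line; the fingertips stand 73 mm ahead of it and the grasp point (between the pads) lies 54 mm ahead of it (robot.grip_depth is the distance from the TCP to the grasp point, in m); z points along the fingers, y is the direction in which the jaws open and shut (so a half turn about z gives the same grasp; the last joint's range is limited). The gripper opens to 85 mm and grips with 20 to 120 N. Pads are 22 mm wide; open, the fingers measure 114 mm over their backs; the gripper's body (76 mm by 85 mm) begins 54 mm behind the grasp point. The pads swing forward as they close: fully open they stand 13 mm farther back than shut.
Start: joints at [1.16, 0.213, -0.034, 1.323, 0, 1.571], TCP at [0.2, 0.458, 0.304] pointing down, gripper open.
Joint ranges: [-2.98, 2.98], [-0.74, 1.72], [-1.14, 1.35], [-2.1, 2.04], [-1.57, 1.44], [-3.14, 3.14]. Speed limits (rad/s): [1.89, 1.89, 2.39, 2.57, 3.14, 3.14].

## Interface

Orientations are given as a rotation vector (axis times angle).
In Python, from plant import get_state, vision, order, robot gives the robot as it stands.
- The arm moves only by the shell command python3 -m pendant 'ROWS' [OPENING]. ROWS is JSON, a list of rows, each a list of 4 numbers: the shift along the tool's x, y, z in m, then the turn about the tool's z in rad. A call has 1 to 20 rows; each row is the pose to reach, as a shift and turn from the pose measured when the call began, along the tool's axes at that moment; what a row does not reach only later rows make up. A row lasts 1/8 s, in which the tool goes at most 62.5 mm and 10.7 degrees, less where a joint would pass 70% of its speed; a pose out of reach is approached as far as the arm can. A call with a gripper value outside its range is refused whole. OPENING is the closure, from -1 (fully open) to 1 (shut), set as the call begins (- or left out, the last holds). The fingers move at their own pace and stop on an object; the grip force is fixed at half the most. Time passes only in rows, so rows that repeat a pose let the fingers close. It gives the time, the measured TCP pose, the force and the opening at its end, in the units of the state.
- get_state(): the state, without advancing time (a new reading comes with each control period).
- vision.grab_frame(name): name is "side" or "top"; returns a dict with "pixels" (384x512x3 uint8, red, green, blue), "z_map" (384x512 float32, m along the optical axis (not along the pixel's ray), 0 where there is no reading), "intrinsics" (3x3 intrinsics, pixels), "k1" (the pictures are not rectified: a ray, as slopes to the right and down, at radius r is drawn at 1 + k1 r^2 times it, then the intrinsics apply), "R" (3x3) and "t" (3): a world point X has camera coordinates R X + t. Camera axes: x right, y down, z forward; pixel columns grow to the right and rows downward; lengths in m; the calibration is good to about 2 mm. A picture is of the moment at which its call begins.
- order.close_job(): hands the job in, once; it reports no verdict.
The state is a dict: "clock": time; "joint_pos": joint angles; "joint_vel": joint speeds; "joint_torque": joint torques, N m; "position": TCP position; "eef_rot": TCP orientation; "force": force on the tool from outside, world axes, zero at the start; "torque": the same for the moment, N m; "opening": opening from 0.0 (shut) to 1.0 (fully open).
Only numpy, scipy, OpenCV 4.12 (cv2) and the standard library are available. Lean on these libraries where they do the work, as an engineer would, in place of code of your own. Each camera call takes 0.05 s, during which the arm holds its last target. There are 200 camera calls.

## Task

The hinged filter cover on top of the dust extractor has been left ajar. Push it down with the fingertips until it sits on its gasket, then set a fingertip in the slot of each of its two quarter-turn fasteners and turn each clockwise to its stop, so that the cover is locked down. Do not grasp or lift anything, never raise the cover further than it stands, and leave the things around it where they are.

Things in the scene. Friction and masses are not known exactly. Their poses are not given: they have to be found in the camera images.
- extractor: The dust extractor, a sheet-metal box 400 x 400 mm fixed on the bench. Origin: centre of its underside. Its front (louvres, switch) faces its own -x, its y points to the left of someone who stands before that front looking at it, z up. The filter cover lies over x = -190 to +50 mm; behind x = 70 mm is the raised motor housing, 185 mm tall.
- filter_cover (a joint): Opening angle of the hinged filter cover, rad: 0 = shut, flush at its locked height (top face 174 mm above the bench); positive = front edge raised. The stiff hinge holds it at any angle; 2 to 8 N down on the front strip moves it. It meets the springy front gasket at about 0.015; the gasket gives 2 N per mm at the front edge and bottoms at about -0.015.
- cover_hinge (a point): Middle of the cover's hinge line, at its rear lower edge: x = +50 mm, z = 154 mm in the extractor's frame, the line along y. The cover is a plate 240 mm front to back, 330 mm wide, 20 mm thick, 0.45 kg. Axes as the cover's: x to the rear, y along the hinge line to the left, z out of the top face.
- cover_front (a point): Middle of the front edge of the cover's top face, 240 mm from the hinge; moves with the cover. Axes as cover_hinge.
- cover_push (a point): Flat plain spot on the cover's top face, midway between the two fasteners and 50 mm behind the front edge; a clear strip 85 mm wide to press on. Moves with the cover, axes as cover_hinge.
- left_slot (a point): Left fastener: centre of its face, on its axis, 58 mm behind the cover's front edge, at y = +90 mm. A flat metal disc 88 mm across, face 2 mm above the cover's top. A sunk finger slot 30 mm wide, 74 mm long, 14 mm deep, square-cornered, runs across its centre. The point turns with the disc: y along the slot, z out of the face.
- left_fastener (a joint): Turn of the left fastener, rad: 0 = open, slot parallel to the front edge; grows clockwise seen from above; 1.571 = locked at its stop, slot towards the small rib at the front edge. Takes 0.05 to 0.15 N m, most in the second half, as its cam passes under the casing's flange and draws the cover down; it can only pass with the cover on its gasket (angle below 0.02).
- right_slot (a point): Right fastener: centre of its face, on its axis, 58 mm behind the cover's front edge, at y = -90 mm. A flat metal disc 88 mm across, face 2 mm above the cover's top. A sunk finger slot 30 mm wide, 74 mm long, 14 mm deep, square-cornered, runs across its centre. The point turns with the disc: y along the slot, z out of the face.
- right_fastener (a joint): Turn of the right fastener, rad: 0 = open, slot parallel to the front edge; grows clockwise seen from above; 1.571 = locked at its stop, slot towards the small rib at the front edge. Takes 0.05 to 0.15 N m, most in the second half, as its cam passes under the casing's flange and draws the cover down; it can only pass with the cover on its gasket (angle below 0.02).
- wax_tin: Bystander, to be left alone: a closed round tin, 74 mm across and 45 mm tall, standing on the extractor's raised rear housing. Origin: centre of its underside.
- glue_bottle: Bystander, to be left alone: a closed glue bottle, 52 mm across and 160 mm tall, standing just beside the extractor's right-hand side. Origin: centre of its underside.
- water_bottle: Bystander, to be left alone: a closed drinking bottle, 68 mm across and 220 mm tall, standing just beside the extractor's left-hand side. Origin: centre of its underside.
- chisel: Bystander, to be left alone: a wood chisel, 280 mm long, lying on the bench close in front of the extractor; its own x runs along it to the blade. Origin: centre of its underside (about the middle of its length).
- sanding_block: Bystander, to be left alone: a cork sanding block, 110 x 60 x 32 mm, lying on the bench beside the extractor's left-hand side. Origin: centre of its underside.
- mallet: Bystander, to be left alone: a joiner's wooden mallet, head 70 x 130 x 66 mm, 280 mm long in all, lying on the bench at the front right. Origin: centre of its underside (about the middle of its length).
- ear_defenders: Bystander, to be left alone: a pair of ear defenders, about 160 x 190 x 75 mm, lying on the bench to the left. Origin: centre of its underside (about the middle of its length).

How it is judged:
On the way, in this order (a step that is already met when the one before it is completed fails the run):
1. the cover is down on its gasket, with both fasteners still open (value of joint filter_cover below 0.03 rad and value of joint each of left_fastener, right_fastener below 0.5 rad), for 0.1 s.
2. one of the fasteners is turned to its locked position with the cover down (value of joint filter_cover below 0.012 rad and value of joint any of left_fastener, right_fastener above 1.4 rad), for 0.1 s.
3. both fasteners are turned to their locked positions with the cover down (value of joint filter_cover below 0.012 rad and value of joint each of left_fastener, right_fastener above 1.4 rad), for 0.1 s.
At the end, for the whole second after the job is handed in: The cover is shut and flush (angle below 0.010 rad, about 2 mm at its front edge) and both fasteners stand within about 10 degrees of their locked stops (joint above 1.40 rad), with the robot clear (value of joint filter_cover between -0.02 and 0.01 rad and value of joint each of left_fastener, right_fastener above 1.4 rad); the robot touches nothing.
It fails at once if the cover is raised further than it stood (angle above 0.50 rad) (value of joint filter_cover above 0.5 rad).
It fails at once if one of the things around is lifted, carried or pushed more than 30 mm from where it was (distance of any of wax_tin, glue_bottle, water_bottle, chisel, sanding_block, mallet, ear_defenders from where it was at the start of the episode above 0.03 m).
It also fails if it takes over 61 s, if anything falls off the work surface, if the arm or the gripper's body presses on something with over 40 N, if the wrist force passes 120 N, or if a joint passes its speed limit or range.

## Working session

There is one attempt and no reset: what is moved stays moved. The work goes in short steps, Python scripts to look and compute and a shell command to move; the robot and the scene stay as the last step left them, time stands still between calls to the robot, and variables do not carry over. Pictures are saved under pics/ and viewed, about 8 in all and at most 12, crops included, and the job is handed in when it is done.

```bash
mkdir -p pics; cat > h.py <<'E'
import numpy as np, cv2
from plant import get_state, vision, order, robot
def grab(n):
    f=vision.grab_frame(n); np.savez('/tmp/%s.npz'%n,**f); return f
def load(n): return dict(np.load('/tmp/%s.npz'%n))
def ray(f,u,v):
    K=f['intrinsics'];d=np.array([(u-K[0,2])/K[0,0],(v-K[1,2])/K[1,1]]);k=float(f['k1']);s=d.copy()
    for _ in range(20): s=d/(1+k*(s@s))
    return -f['R'].T@f['t'], f['R'].T@np.array([s[0],s[1],1])
def onz(f,u,v,z):
    c,d=ray(f,u,v); return c+d*(z-c[2])/d[2]
def depth(f,u,v):
    c,d=ray(f,u,v); return c+d*f['z_map'][int(round(v)),int(round(u))]
E
python3 - <<'E'
from h import *
for n in('top','side'):
    f=grab(n); cv2.imwrite('pics/%s1.png'%n,cv2.resize(f['pixels'][:,:,::-1],(800,600),interpolation=cv2.INTER_CUBIC))
    print(n,f['intrinsics'].tolist(),f['k1'],(-f['R'].T@f['t']).round(3),f['R'].round(2).tolist())
s=get_state();print({k:np.round(v,3) for k,v in s.items()})
E
```

```text
top [[486.258583484829, 0.0, 254.452043059521], [0.0, 486.258583484829, 189.0587487435723], [0.0, 0.0, 1.0]] -0.11767194724767248 [0.356 0.062 1.855] [[-0.02, -1.0, 0.0], [-0.99, 0.02, -0.12], [0.12, -0.01, -0.99]]
side [[382.46367304511057, 0.0, 254.18888230262274], [0.0, 382.46367304511057, 188.68677256291193], [0.0, 0.0, 1.0]] -0.0777433861224731 [ 0.513 -0.956  0.869] [[1.0, -0.05, -0.01], [-0.04, -0.58, -0.81], [0.04, 0.81, -0.58]]
{'clock': np.float64(0.1), 'joint_pos': array([ 1.16 ,  0.213, -0.035,  1.323,  0.   ,  1.571]), 'joint_vel': array([-0.002,  0.001,  0.002,  0.002, -0.   ,  0.   ]), 'joint_torque': array([-0.0000e+00, -6.8724e+01,  4.8781e+01,  1.2000e-02, -0.0000e+00,
        0.0000e+00]), 'position': array([0.2  , 0.458, 0.303]), 'eef_rot': array([-6.410e-01, -3.075e+00,  1.000e-03]), 'force': array([-0.387,  0.141,  0.278]), 'torque': array([-0.005, -0.048,  0.065]), 'opening': np.float64(1.001)}
```

View pics/top1.png

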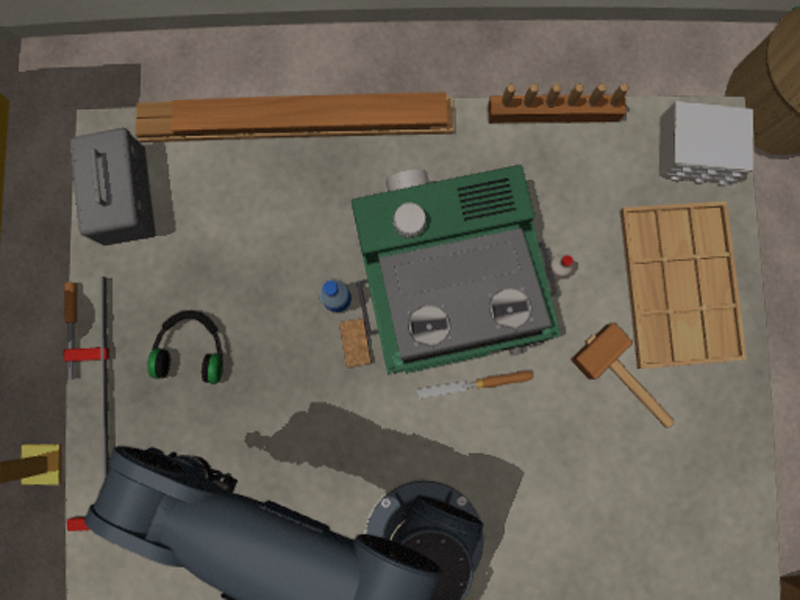

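View pics/side1.png

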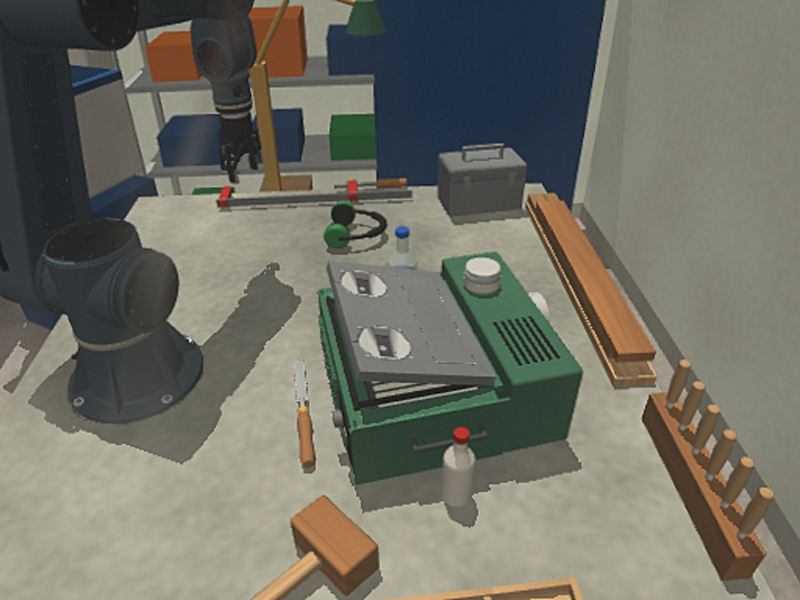

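The top view shows the extractor with its front towards the robot and a slight yaw. The discs are at (429,326) and (511,307) in the 800x600 picture. The side view shows the cover ajar, with the bottles close on both sides.

```bash
cat >> h.py <<'E'
def discs(f):
    # returns left,right disc centre pixels (top view), original scale
    hsv=cv2.cvtColor(f['pixels'],cv2.COLOR_RGB2HSV); m=((hsv[...,2]>135)&(hsv[...,1]<60)).astype(np.uint8)
    m[:160]=0;m[235:]=0;m[:,:245]=0;m[:,352:]=0
    m=cv2.morphologyEx(m,cv2.MORPH_OPEN,np.ones((3,3)))
    cs=[c for c in cv2.findContours(m,cv2.RETR_EXTERNAL,cv2.CHAIN_APPROX_NONE)[0] if len(c)>20]
    return [(cv2.fitEllipse(cv2.convexHull(c)),len(c)) for c in sorted(cs,key=lambda c:c[:,0,0].mean())]
E
python3 - <<'E'
from h import *
from scipy.spatial.transform import Rotation as Ro
f=load('top'); D=discs(f); print(D)
# plane of cover: sample depth points between discs & behind
P=np.array([depth(f,u,v) for u in range(255,335,3) for v in range(165,185,3)])
c=P.mean(0);r=np.linalg.svd(P-c)
n=r[2][2];n*=np.sign(n[2]);res=(P-c)@n
g=abs(res)<.003;P=P[g];c=P.mean(0);n=np.linalg.svd(P-c)[2][2];n*=np.sign(n[2]);print('n',n,'tilt',np.arccos(n[2]),'yaw dir -n_xy',np.arctan2(-n[1],-n[0]),g.mean())
Q=[]
for e,_ in D:
    o,d=ray(f,*e[0]); Q.append(o+d*((c+.002*n-o)@n)/(d@n))
Q=np.array(Q);print('disc',Q.round(4),np.linalg.norm(Q[0]-Q[-1]))
y=Q[0]-Q[-1];y[2]=0;y/=np.linalg.norm(y);x=np.array([y[1],-y[0],0]);yaw=np.arctan2(x[1],x[0]);
th=np.arccos(n[2]);print('yaw',yaw)
M=(Q[0]+Q[-1])/2
# front-to-back dir up: cover x axis (to rear)= x cos - z sin
cx=x*np.cos(th)-np.array([0,0,np.sin(th)])
H=M+cx*.182-n*.022;print('hinge',H,'expect z .154')
O=H-x*.05;O[2]=0
for nm,p in dict(ext=[0,0,0],push=[-.14,0,.174],L=[-.132,.09,.176],R=[-.132,-.09,.176],front=[-.19,0,.174]).items(): print(nm,(O+x*p[0]+y*p[1]+np.array([0,0,p[2]])).round(4))
s=get_state();print(Ro.from_rotvec(s['eef_rot']).as_matrix().round(3))
# check: rear housing top & its corners
for u,v in((370*.64,215*.64),(545*.64,200*.64)):print(depth(f,u,v))
np.savez('/tmp/ext.npz',O=O,x=x,y=y,yaw=yaw,n=n)
E
```

```text
[(((275.2298278808594, 199.3967742919922), (6.618107795715332, 17.669071197509766), 93.1914291381836), 36), (((277.14752197265625, 215.2914276123047), (6.696447849273682, 15.287399291992188), 76.76278686523438), 33), (((326.75030517578125, 188.6085205078125), (6.095132350921631, 16.184734344482422), 91.63238525390625), 34), (((330.0826110839844, 204.08029174804688), (6.886069297790527, 15.411741256713867), 70.57513427734375), 33)]
n [0.27522188 0.04256131 0.96043816] tilt 0.282225042241523 yaw dir -n_xy -2.9881643839056133 0.5873015873015873
disc [[ 0.5237 -0.018   0.2201]
 [ 0.4686 -0.0221  0.236 ]
 [ 0.5565 -0.1946  0.2185]
 [ 0.5019 -0.2011  0.2344]] 0.18496760271201448
yaw -0.1182783645591723
hinge [ 0.68033722 -0.13114686  0.15545313] expect z .154
ext [ 0.6307 -0.1252  0.    ]
push [ 0.4917 -0.1087  0.174 ]
L [ 0.5102 -0.0203  0.176 ]
R [ 0.489 -0.199  0.176]
front [ 0.442  -0.1028  0.174 ]
[[-0.917  0.399 -0.   ]
 [ 0.399  0.917 -0.001]
 [ 0.    -0.001 -1.   ]]
[0.74752921 0.10856618 0.1891321 ]
[ 0.82290176 -0.32830069 -0.00680007]
```

```bash
cat > m.py <<'E'
from h import *
f=load('top')
hsv=cv2.cvtColor(f['pixels'],cv2.COLOR_RGB2HSV); m=((hsv[...,2]>125)&(hsv[...,1]<60))
E_=[]
for cx,cy in((275.5,207.5),(328,196.5)):
    k=np.zeros(m.shape,np.uint8);cv2.circle(k,(int(cx),int(cy)),17,1,-1)
    pts=np.argwhere(m&(k>0))[:,::-1].astype(np.int32);e=cv2.fitEllipse(cv2.convexHull(pts.reshape(-1,1,2)));E_.append(e)
print(E_)
# cover plane: all depth pixels in cover quad
k=np.zeros(m.shape,np.uint8);cv2.fillPoly(k,[np.array([[252,180],[330,157],[345,200],[262,222]])],1)
for e in E_:cv2.circle(k,tuple(int(round(t)) for t in e[0]),17,0,-1)
P=np.array([depth(f,u,v) for v,u in np.argwhere(k>0) if f['z_map'][v,u]>0])
for i in range(8):
    c=np.median(P,0) if i==0 else P.mean(0);n=np.linalg.svd(P-c,full_matrices=False)[2][2];n*=np.sign(n[2]);r=abs((P-c)@n);P=P[r<max(.003,2*r.std())]
print('n',n,'tilt',np.arccos(n[2]),'yaw_n',np.arctan2(n[1],n[0]),len(P),r.std())
Q=[]
for e in E_:
    o,d=ray(f,*e[0]);Q.append(o+d*((c+.002*n-o)@n)/(d@n))
Q=np.array(Q);y=Q[0]-Q[1];print('discs',Q.round(4),np.linalg.norm(y));y[2]=0;y/=np.linalg.norm(y);x=np.array([y[1],-y[0],0]);print('yaw',np.arctan2(x[1],x[0]))
th=np.arccos(n[2]);cx=x*np.cos(th)-np.array([0,0,np.sin(th)]);H=Q.mean(0)+cx*.182-n*.022;print('hinge',H.round(4))
O=H-x*.05;O[2]=0
for nm,p in dict(ext=[0,0,0],push=[-.14,0,.174],L=[-.132,.09,.176],R=[-.132,-.09,.176],front=[-.19,0,.174],frontL=[-.19,.165,.174],tin=[.1,.1,.185]).items():
    X=O+x*p[0]+y*p[1]+np.array([0,0,p[2]]);print(nm,X.round(4))
np.savez('/tmp/ext.npz',O=O,x=x,y=y)
# housing top plane edges (green, depth z .17-.2)
g=((hsv[...,0]>60)&(hsv[...,0]<95)&(hsv[...,1]>80)).astype(np.uint8)
P=np.array([depth(f,u,v) for v,u in np.argwhere(g>0) if 100<v<170 and 215<u<350]);P=P[(P[:,2]>.175)&(P[:,2]<.2)]
rc=cv2.minAreaRect((P[:,:2]*1000).astype(np.float32));print('housing',rc,cv2.boxPoints(rc).round(0).tolist())
E
python3 m.py
```

```text
[((274.33953857421875, 207.7002410888672), (23.887977600097656, 25.220685958862305), 90.76842498779297), ((326.21759033203125, 196.44947814941406), (23.412010192871094, 25.476625442504883), 106.84074401855469)]
n [0.26228628 0.04765479 0.9638127 ] tilt 0.2698432142114934 yaw_n 0.1797293897941808 1341 0.000855561168631757
discs [[ 0.4952 -0.014   0.225 ]
 [ 0.5291 -0.1907  0.2245]] 0.1799539851415478
yaw 0.18922738633593714
hinge [ 0.6786 -0.0704  0.155 ]
ext [ 0.6295 -0.0798  0.    ]
push [ 0.492  -0.1061  0.174 ]
L [ 0.483  -0.0162  0.176 ]
R [ 0.5168 -0.193   0.176 ]
front [ 0.4429 -0.1155  0.174 ]
frontL [0.4119 0.0465 0.174 ]
tin [0.7089 0.0372 0.185 ]
housing ((759.9214477539062, -54.316802978515625), (131.15042114257812, 395.5404968261719), 10.50485897064209) [[659.0, 128.0], [732.0, -261.0], [860.0, -237.0], [788.0, 152.0]]
```

```bash
python3 -m pendant '[[0,0,-0.06,0],[-0.05,-0.04,-0.06,-0.06],[-0.09,-0.07,-0.06,-0.1],[-0.13,-0.106,-0.06,-0.15],[-0.17,-0.138,-0.06,-0.2],[-0.21,-0.171,-0.06,-0.25],[-0.25,-0.203,-0.06,-0.3],[-0.29,-0.236,-0.06,-0.35],[-0.33,-0.268,-0.06,-0.4],[-0.37,-0.301,-0.06,-0.45],[-0.41,-0.333,-0.06,-0.5],[-0.45,-0.366,-0.06,-0.55],[-0.493,-0.401,-0.06,-0.597],[-0.493,-0.401,-0.06,-0.597],[-0.493,-0.401,-0.06,-0.597],[-0.493,-0.401,-0.06,-0.597]]' 0.3
cat > st.py <<'E'
from h import *
from scipy.spatial.transform import Rotation as Ro
import sys
s=get_state();z=np.load('/tmp/ext.npz');R=Ro.from_rotvec(s['eef_rot']).as_matrix()
print(s['clock'],s['position'].round(4),s['force'].round(1),'torque',s['torque'].round(2),'open',s['opening'],'j',np.round(s['joint_pos'],2))
a=np.arctan2(R[1,1],R[0,1]);b=np.arctan2(z['y'][1],z['y'][0]);print('turn to y_ext',-(b-a),'tool z',R[:,2].round(3))
for n,p in dict(push=[-.14,0],L=[-.132,.09],R=[-.132,-.09]).items():
    X=z['O']+z['x']*p[0]+z['y']*p[1];d=X-s['position'];d[2]=0;print(n,'shift tool',(R.T@d).round(4))
E
python3 st.py; python3 - <<'E'
from h import *
f=grab('side');cv2.imwrite('pics/side2.png',cv2.resize(f['pixels'][90:330,130:450,::-1],(800,600),interpolation=cv2.INTER_CUBIC))
E
```

```text
clock: 2.1
position: [0.4911, -0.1054, 0.364]
eef_rot: [0.293, -3.127, 0.001]
force: [-1.0, 0.5, 0.4]
opening: 0.347
2.1 [ 0.4911 -0.1054  0.364 ] [-1.   0.5  0.4] torque [ 0.   -0.07 -0.03] open 0.3472717064849222 j [-0.21  0.22  0.12  1.48 -0.   -0.4 ]
turn to y_ext -0.0021202930354671246 tool z [-0.    -0.001 -1.   ]
push shift tool [-0.0007 -0.0009  0.    ]
L shift tool [-0.0086  0.0891 -0.0001]
R shift tool [-0.0089 -0.0909  0.0001]
```

View pics/side2.png

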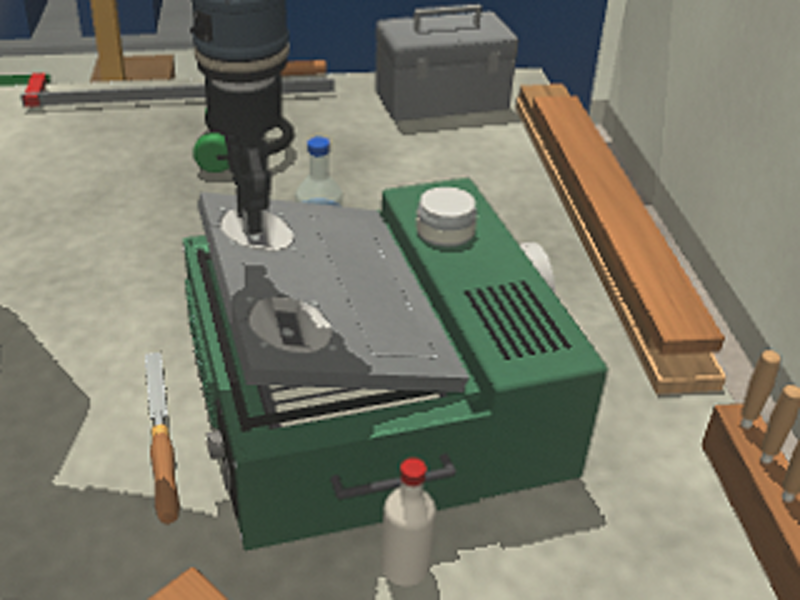

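The gripper hangs over the push spot, with the cover still at its old angle. Now I'll press down.

```bash
python3 -m pendant '[[0,0,0.03,0],[0,0,0.045,0],[0,0,0.053,0],[0,0,0.061,0],[0,0,0.069,0],[0,0,0.077,0],[0,0,0.085,0],[0,0,0.092,0],[0,0,0.099,0],[0,0,0.106,0],[0,0,0.112,0],[0,0,0.116,0],[0,0,0.116,0]]'; python3 -m pendant '[[0,0,0.002,0],[0,0,0.002,0]]';python3 -m pendant '[[0,0,0.002,0],[0,0,0.002,0]]';python3 -m pendant '[[0,0,0.002,0],[0,0,0.002,0]]'
```

```text
clock: 3.78
position: [0.4912, -0.1054, 0.2478]
eef_rot: [0.294, -3.128, 0.001]
force: [-0.1, 0.1, -0.3]
opening: 0.352
clock: 4.03
position: [0.4913, -0.1054, 0.246]
eef_rot: [-0.294, 3.128, -0.001]
force: [-2.3, -0.4, 4.5]
opening: 0.349
clock: 4.28
position: [0.4912, -0.1055, 0.2444]
eef_rot: [-0.294, 3.127, -0.002]
force: [-6.8, -0.3, 11.3]
opening: 0.35
clock: 4.53
position: [0.491, -0.1054, 0.2433]
eef_rot: [-0.294, 3.127, -0.002]
force: [-8.4, 0.4, 17.6]
opening: 0.351
```

```bash
python3 -m pendant '[[0,0,-0.02,0],[0,0,-0.06,0],[0,0,-0.11,0],[0,0.04,-0.12,0],[-0.008,0.09,-0.12,0],[-0.008,0.09,-0.12,0],[-0.008,0.09,-0.12,0]]'; python3 - <<'E'
from h import *
for n in('side','top'):
    f=grab(n);c=f['pixels'][130:310,150:390] if n=='side' else f['pixels'][110:260,220:420]
    cv2.imwrite('pics/%s3.png'%n,cv2.resize(c[:,:,::-1],(800,600),interpolation=cv2.INTER_CUBIC))
z=np.load('/tmp/ext.npz')
for n in('side',):
    f=load(n);P=np.array([depth(f,u,v) for u in range(200,340) for v in range(150,270) if f['z_map'][v,u]>0])
    L=np.c_[(P-z['O'])@z['x'],(P-z['O'])@z['y'],P[:,2]];L=L[(L[:,0]>-.18)&(L[:,0]<.04)&(abs(L[:,1]+.03)<.12)&(L[:,2]>.12)&(L[:,2]<.2)&(np.hypot(L[:,0]+.132,abs(L[:,1])-.09)>.05)]
    A=np.c_[L[:,:2],np.ones(len(L))]
    for _ in range(5):
        s=np.linalg.lstsq(A,L[:,2],rcond=None)[0];k=abs(A@s-L[:,2])<.004;A,L=A[k],L[k]
    print(len(L),'slope x,y, z at front',s.round(4),[-.19,0,1]@s)
E
python3 st.py
```

```text
clock: 5.4
position: [0.4821, -0.0155, 0.3631]
eef_rot: [-0.295, 3.127, -0.002]
force: [-0.8, 0.5, -0.3]
opening: 0.355
3268 slope x,y, z at front [0.004  0.002  0.1742] 0.1734806886670906
5.5 [ 0.4821 -0.0161  0.363 ] [ 0.2 -0.2  0. ] torque [0.03 0.03 0.04] open 0.3500882662615903 j [-0.03  0.17  0.07  1.46 -0.   -0.22]
turn to y_ext -0.0027463075349636323 tool z [ 0.001 -0.001 -1.   ]
push shift tool [ 0.0069 -0.0903  0.0001]
L shift tool [-0.0008 -0.0002  0.    ]
R shift tool [-0.0013 -0.1802  0.0003]
```

View pics/side3.png

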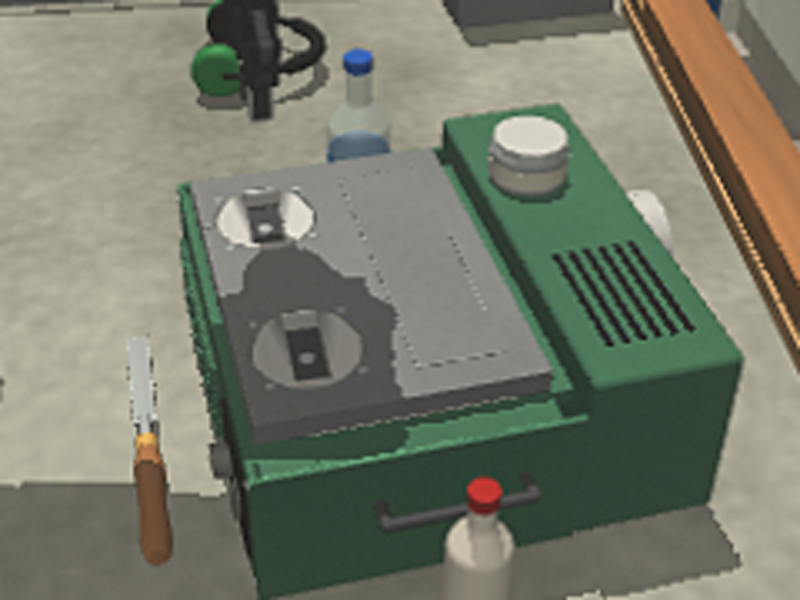

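View pics/top3.png

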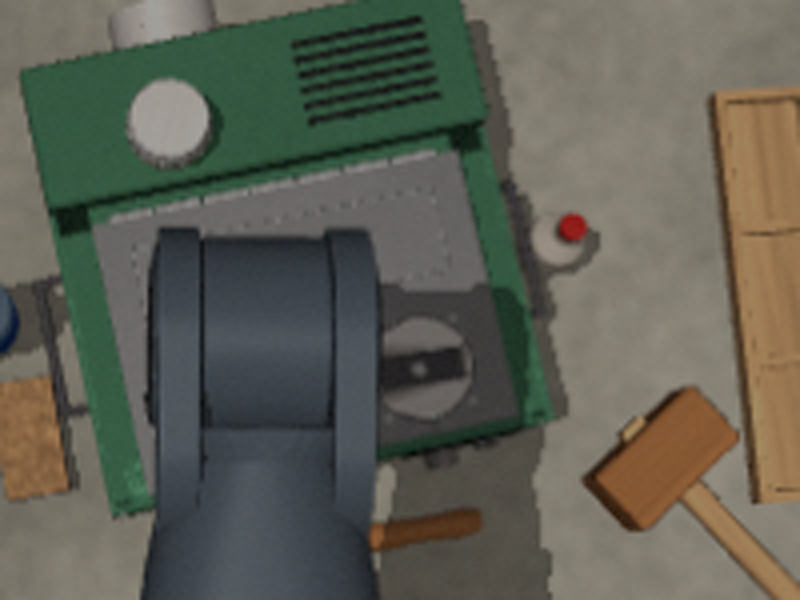

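The cover is down: its front edge is at 173.5 mm with a slope near 0. Both slots lie parallel to the front edge. Next I'll lower into the left slot.

```bash
python3 -m pendant '[[-0.001,0,0.05,0],[-0.001,0,0.09,0],[-0.001,0,0.105,0],[-0.001,0,0.113,0],[-0.001,0,0.118,0],[-0.001,0,0.122,0],[-0.001,0,0.122,0]]'; python3 -m pendant '[[0,0,0.002,0],[0,0,0.002,0]]'
```

```text
clock: 6.38
position: [0.4834, -0.0161, 0.2413]
eef_rot: [-0.292, 3.127, -0.002]
force: [-1.2, -0.3, 0.6]
opening: 0.353
clock: 6.62
position: [0.4834, -0.0161, 0.2394]
eef_rot: [-0.293, 3.126, -0.002]
force: [-0.1, 0.1, 0.9]
opening: 0.348
```

No force 8 mm below the level where the cover was contacted, so the fingers are in the slot. I'll turn it clockwise.

```bash
python3 -m pendant '[[0,0,0,0.12],[0,0,0,0.24],[0,0,0,0.36],[0,0,0,0.48],[0,0,0,0.6],[0,0,0,0.72],[0,0,0,0.84],[0,0,0,0.96],[0,0,0,1.08],[0,0,0,1.2],[0,0,0,1.3],[0,0,0,1.4],[0,0,0,1.5]]';  python3 st.py
```

```text
clock: 8.25
position: [0.4835, -0.0161, 0.2395]
eef_rot: [1.921, 2.483, -0.0]
force: [0.2, -1.5, 0.1]
opening: 0.353
8.25 [ 0.4835 -0.0161  0.2395] [ 0.2 -1.5  0.1] torque [-0.21 -0.11  0.09] open 0.3528484339508579 j [-0.03  0.2  -0.21  1.15 -0.    1.28]
turn to y_ext -1.5058718095543755 tool z [ 0.002 -0.001 -1.   ]
push shift tool [-0.0893 -0.0144  0.0002]
L shift tool [ 0.     -0.0005 -0.    ]
R shift tool [-0.1796 -0.0122  0.0003]
```

```bash
python3 -m pendant '[[0,0,0,0.06],[0,0,0,0.12],[0,0,0,0.12]]' >/dev/null; python3 st.py|head -2;  python3 -m pendant '[[0,0,0,0.04],[0,0,0,0.07],[0,0,0,0.07]]'>/dev/null; python3 st.py|head -2
```

```text
8.625 [ 0.4836 -0.0162  0.2396] [ 1.4 -0.4 -0.3] torque [-0.12 -0.07  0.04] open 0.3504366916808405 j [-0.03  0.2  -0.21  1.15 -0.    1.4 ]
turn to y_ext -1.6255816450959104 tool z [ 0.002 -0.002 -1.   ]
9.0 [ 0.4836 -0.0162  0.2396] [ 0.7 -1.  -1.2] torque [-0.15 -0.09  0.07] open 0.34894955836361685 j [-0.03  0.2  -0.21  1.15 -0.    1.47]
turn to y_ext -1.6948963349120842 tool z [ 0.002 -0.002 -1.   ]
```

```bash
for i in 1 2 3; do python3 -m pendant '[[0,0,0,0.04],[0,0,0,0.04]]' >/dev/null; python3 st.py|head -2;done
```

```text
9.25 [ 0.4836 -0.0162  0.2396] [-0.3 -0.7 -0.8] torque [-0.22 -0.08  0.08] open 0.35000378806881677 j [-0.03  0.2  -0.21  1.15 -0.    1.51]
turn to y_ext -1.7339073846452608 tool z [ 0.002 -0.002 -1.   ]
9.5 [ 0.4836 -0.0162  0.2396] [ 0.3 -1.3 -0.7] torque [-0.24 -0.08  0.04] open 0.3472816823472984 j [-0.03  0.2  -0.21  1.15 -0.    1.55]
turn to y_ext -1.7726157092294867 tool z [ 0.002 -0.002 -1.   ]
9.75 [ 0.4835 -0.0163  0.2396] [ 0.  -1.3  0.3] torque [-0.33  0.12  0.37] open 0.34937114790668533 j [-0.03  0.2  -0.21  1.15 -0.    1.59]
turn to y_ext -1.8108570507411343 tool z [ 0.002 -0.002 -1.   ]
```

Torque jumped to 0.37 N m, so the stop is reached. I'll relieve it, lift and look.

```bash
python3 -m pendant '[[0,0,0,-0.1],[0,0,0,-0.2],[0,0,-0.03,-0.2],[0,0,-0.08,-0.2],[0,0,-0.12,-0.2],[0,0,-0.12,-0.2]]'; python3 st.py; python3 - <<'E'
from h import *
f=grab('side');cv2.imwrite('pics/side4.png',cv2.resize(f['pixels'][130:310,150:390,::-1],(800,600),interpolation=cv2.INTER_CUBIC))
E
```

```text
clock: 10.5
position: [0.4842, -0.016, 0.3623]
eef_rot: [2.043, 2.378, 0.005]
force: [0.3, -0.3, -0.6]
opening: 0.348
10.5 [ 0.4842 -0.016   0.3623] [ 0.3 -0.3 -0.6] torque [-0.02  0.01 -0.06] open 0.34781464134538903 j [-0.03  0.17  0.06  1.45 -0.    1.39]
turn to y_ext -1.6089200183991605 tool z [ 0.007 -0.002 -1.   ]
push shift tool [-0.0903 -0.0058  0.0002]
L shift tool [-0.0001 -0.0013 -0.    ]
R shift tool [-0.18    0.0056  0.0005]
```

View pics/side4.png

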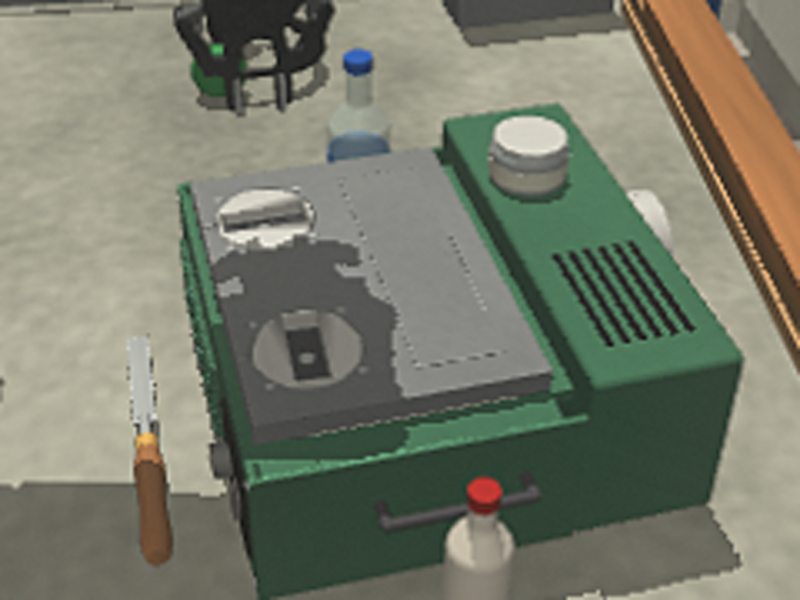

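The left slot now runs front to back, at its stop. On to the right one.

```bash
python3 -m pendant '[[-0.03,0.001,0,-0.15],[-0.06,0.002,0,-0.3],[-0.09,0.003,0,-0.45],[-0.12,0.004,0,-0.6],[-0.15,0.005,0,-0.75],[-0.18,0.006,0,-0.9],[-0.18,0.006,0,-1.05],[-0.18,0.006,0,-1.2],[-0.18,0.006,0,-1.35],[-0.18,0.006,0,-1.5],[-0.18,0.006,0,-1.609],[-0.18,0.006,0,-1.609],[-0.18,0.006,0,-1.609]]'; python3 st.py
```

```text
clock: 12.18
position: [0.5166, -0.1929, 0.3604]
eef_rot: [-0.293, 3.125, -0.003]
force: [0.5, -1.2, 0.2]
opening: 0.352
12.175 [ 0.5166 -0.1929  0.3604] [ 0.5 -1.2  0.2] torque [-0.   -0.01  0.  ] open 0.3515079216437725 j [-0.36  0.32  0.25  1.5  -0.   -0.54]
turn to y_ext -0.002296178974058538 tool z [ 0.003 -0.001 -1.   ]
push shift tool [ 0.008   0.0899 -0.0002]
L shift tool [ 0.0002  0.1799 -0.0004]
R shift tool [-0.0002 -0.0001  0.    ]
```

```bash
python3 -m pendant '[[0,0,0.05,0],[0,0,0.09,0],[0,0,0.103,0],[0,0,0.11,0],[0,0,0.116,0],[0,0,0.121,0],[0,0,0.121,0]]'; python3 st.py
```

```text
clock: 13.05
position: [0.5171, -0.1931, 0.2395]
eef_rot: [-0.293, 3.124, -0.003]
force: [0.0, -0.1, 0.8]
opening: 0.351
13.05 [ 0.5171 -0.1931  0.2395] [ 0.  -0.1  0.8] torque [-0.02 -0.02 -0.01] open 0.35147570756757424 j [-0.36  0.34 -0.03  1.2  -0.   -0.54]
turn to y_ext -0.0023689436463043556 tool z [ 0.004 -0.001 -1.   ]
push shift tool [ 0.0085  0.0901 -0.0002]
L shift tool [ 0.0007  0.1802 -0.0004]
R shift tool [ 0.0003  0.0002 -0.    ]
```

```bash
python3 -m pendant '[[0,0,0,0.12],[0,0,0,0.24],[0,0,0,0.36],[0,0,0,0.48],[0,0,0,0.6],[0,0,0,0.72],[0,0,0,0.84],[0,0,0,0.96],[0,0,0,1.08],[0,0,0,1.2],[0,0,0,1.3],[0,0,0,1.4],[0,0,0,1.5],[0,0,0,1.6],[0,0,0,1.68],[0,0,0,1.72],[0,0,0,1.72]]' >/dev/null; python3 st.py|head -2; for i in 1 2; do python3 -m pendant '[[0,0,0,0.04],[0,0,0,0.04]]' >/dev/null; python3 st.py|head -2;done
```

```text
15.175 [ 0.5172 -0.1931  0.2399] [-1.1  0.4  1. ] torque [0.08 0.13 0.06] open 0.35022236413804886 j [-0.36  0.34 -0.03  1.2  -0.    1.18]
turn to y_ext -1.7221262495889287 tool z [ 0.004 -0.002 -1.   ]
15.425 [ 0.5172 -0.1932  0.24  ] [-0.2  0.4 -0.4] torque [0.09 0.16 0.02] open 0.3500235599035557 j [-0.36  0.34 -0.03  1.2  -0.    1.21]
turn to y_ext -1.7610882935843089 tool z [ 0.004 -0.002 -1.   ]
15.675 [ 0.5172 -0.1931  0.24  ] [-1.8  0.6 -1.3] torque [-0.01  0.13  0.31] open 0.35001742801843266 j [-0.36  0.34 -0.03  1.2  -0.    1.25]
turn to y_ext -1.7995152822078826 tool z [ 0.004 -0.002 -1.   ]
```

Stop reached here too (0.31 N m). I'll relieve it, lift well clear, and swing to the side for a clear look.

```bash
python3 -m pendant '[[0,0,0,-0.1],[0,0,0,-0.19],[0,0,-0.03,-0.19],[0,0,-0.08,-0.19],[0,0,-0.14,-0.19],[0,-0.06,-0.16,-0.19],[0,-0.12,-0.16,-0.19],[0,-0.15,-0.16,-0.19],[0,-0.15,-0.16,-0.19]]'; python3 st.py|tail -4
```

```text
clock: 16.8
position: [0.3652, -0.1869, 0.4004]
eef_rot: [2.044, 2.378, 0.003]
force: [0.3, -0.3, 0.4]
opening: 0.346
turn to y_ext -1.6090896111434374 tool z [ 0.006 -0.003 -1.   ]
push shift tool [0.0608 0.1375 0.0005]
L shift tool [0.1511 0.142  0.0002]
R shift tool [-0.0288  0.1489  0.0009]
```

```bash
python3 - <<'E'
from h import *
f=grab('side');cv2.imwrite('pics/side5.png',cv2.resize(f['pixels'][130:310,150:390,::-1],(800,600),interpolation=cv2.INTER_CUBIC))
z=np.load('/tmp/ext.npz')
P=np.array([depth(f,u,v) for u in range(200,340) for v in range(150,270) if f['z_map'][v,u]>0])
L=np.c_[(P-z['O'])@z['x'],(P-z['O'])@z['y'],P[:,2]];r=np.minimum(np.hypot(L[:,0]+.132,L[:,1]-.09),np.hypot(L[:,0]+.132,L[:,1]+.09))
C=L[(L[:,0]>-.18)&(L[:,0]<.04)&(abs(L[:,1])<.15)&(L[:,2]>.12)&(L[:,2]<.2)&(r>.05)]
A=np.c_[C[:,:2],np.ones(len(C))]
for _ in range(5):
    s=np.linalg.lstsq(A,C[:,2],rcond=None)[0];k=abs(A@s-C[:,2])<.004;A,C=A[k],C[k]
print(len(C),'slope',s.round(4),'z front',[-.19,0,1]@s)
for sy in(.09,-.09):
    q=L-[-.132,sy,0];q=q[(np.hypot(q[:,0],q[:,1])<.034)];b=q[q[:,2]<s[2]-.005][:,:2]
    if len(b)>5:
        c,v,a=cv2.PCACompute2(b.astype(np.float32),None);print(sy,len(b),'slot dir from y_ext, deg',np.degrees(np.arctan2(v[0,0],v[0,1])),a.ravel())
E
```

```text
3785 slope [0.0038 0.0008 0.1741] z front 0.1734315414269607
0.09 89 slot dir from y_ext, deg 88.88537 [3.2693395e-04 2.1321010e-05]
-0.09 142 slot dir from y_ext, deg 89.97049 [3.5625772e-04 2.7266649e-05]
```

View pics/side5.png

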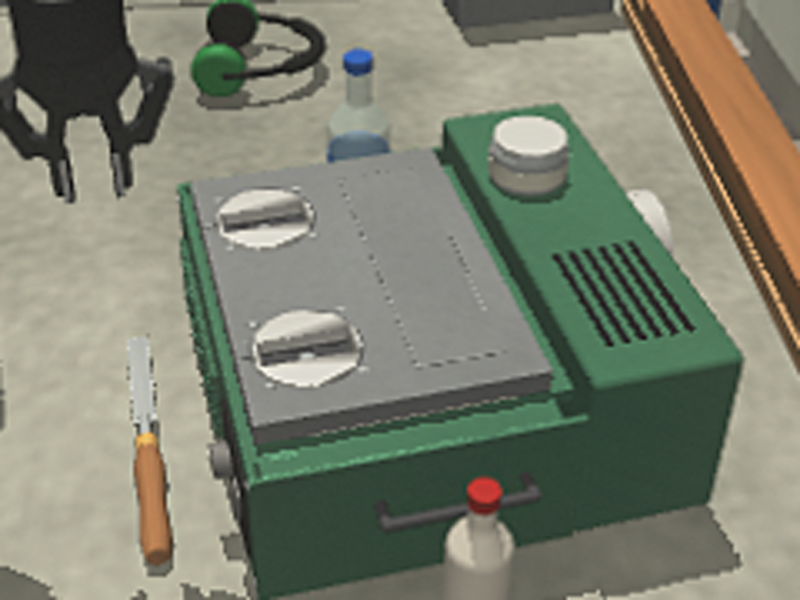

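Both slots point to the front ribs (about 89° and 90°), the cover is flush, and the gripper is clear. I'll hand it in.

```bash
python3 -c "
from plant import order
print(order.close_job())"
```

```text
the job is handed in; nothing more can be done
None
```

The cover is shut and both fasteners are locked. I handed the job in at about 17 s on the robot's clock; the hand-in reports no verdict.

- **Pressing:** I pushed the cover down on the plain strip with the fingertips, up to about 18 N against the gasket.
- **Turning:** With the fingers spread inside each slot, I turned each fastener clockwise until the torque jumped (about 0.37 N m left, 0.31 N m right). I then backed off within the slot play and lifted clear.
- **Last checks:** Depth data put the cover's front edge at 173.4 mm, with a slope of about 0.004 rad. The slots stood at 88.9° and 90.0°.
- **Surroundings:** The gripper hung free, and the things visible in the last side picture looked undisturbed. I did not measure their positions, and the sanding block and mallet were not in that picture.

No check failed or disagreed.

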